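# Stopper the sample flask and lift its carrier off the ball dock

### The arm

A 6-joint arm with a two-finger parallel gripper is mounted at the origin on the work surface. World frame = base frame: x ahead of the robot, y to its left, z up, the work surface at z = 0. Lengths are in m, angles in rad, forces in N, time in s.
With the tool pointing down it reaches from about 0.25 to 0.775 m from the base axis. Payload 4 kg.
Tool frame: the origin (TCP) lies at the very end of the fingers, on their centre line; the grasp point (between the pads) lies 19 mm behind it; x points along the fingers, y is the direction in which the jaws open and shut, and the axes are right-handed (so a half turn about x gives the same grasp; the last joint's range is limited). The gripper opens to 94 mm and grips with 3 to 60 N. Pads are 16 mm wide; open, the fingers measure 119 mm over their backs; the gripper's body (75 mm by 177 mm) begins 78 mm behind the grasp point.
Start: joints at [1.044, 0.087, 1.371, -0, 1.684, -0.103], TCP at [0.226, 0.501, 0.206] pointing down, gripper open.
Joint ranges: [-3.1, 3.1], [-0.76, 2.03], [0.27, 2.55], [-1.08, 4.22], [0.17, 2.65], [-2.57, 2.57]. Speed limits (rad/s): [2.79, 2.79, 3.14, 3.14, 3.14, 3.14].

### API

Orientations are given as [roll, pitch, yaw] about the fixed x, y, z axes, in that order (R = Rz(yaw) Ry(pitch) Rx(roll)).
In Python, from bench import robot gives the robot as it stands.
- The arm moves only by the tool carry_out, never from a script. Its argument "targets" is a list of rows, each a list of 5 numbers: the closure, from 0 (fully open) to 1 (shut), then the shift along the tool's x, y, z in cm, then the turn about the tool's x in degrees. In form: [[fingers, tx, ty, tz, turn], ...]. A call has 1 to 20 rows; each row shifts and turns the commanded pose from where the row before left it, along the tool's axes as they then stand; what a row does not reach is not made up. A row lasts 1/10 s, in which the tool goes at most 50 mm and 8.59 degrees, less where a joint would pass 70% of its speed; a pose out of reach is approached as far as the arm can. A call is refused whole if a number of a shift passes 5 or a number of a turn 8.59, either way. A call with a gripper value outside its range is refused whole. The fingers move at their own pace and stop on an object; the grip force is fixed at half the most. Time passes only in rows, so rows that do not move let the fingers close. It gives the time, the measured TCP pose, the force and the opening at its end, in the units of the state.
- robot.get_obs(): the state, without advancing time (a new reading comes with each control period).
- robot.snapshot(name): name is "scene" or "top"; returns a dict with "image" (480x640x3 uint8, red, green, blue), "camera_matrix" (3x3 intrinsics, pixels), "pose" (4x4, takes a point from camera to world coordinates). Camera axes: x right, y up, looking along -z (the intrinsics and any distortion apply to the point x, -y, -z); pixel columns grow to the right and rows downward; lengths in m; the calibration is good to about 2 mm. A picture is of the moment at which its call begins. There is no depth.
- robot.close_job(): hands the job in, once; it reports no verdict.
The state is a dict: "time": time; "joint_positions": joint angles; "qvel": joint speeds; "joint_torque": joint torques, N m; "tool_pos": TCP position; "ee_rot": TCP orientation; "wrist_force": force on the tool from outside, world axes, zero at the start; "wrist_torque": the same for the moment, N m; "width": finger opening in m.
Only numpy, scipy, OpenCV 4.12 (cv2) and the standard library are available. Lean on these libraries where they do the work, as an engineer would, in place of code of your own. Each camera call takes 0.05 s, during which the arm holds its last target. There are 200 camera calls.

### The job

At the bird-ringing desk, take the orange-topped stopper from its wooden stand, set it fully home in the neck of the sample flask while the flask's blue carrier is still docked, and let go of it. Then pull the carrier's red latch handle sideways against its spring until the latch is clear of the steel ball, and lift the whole carrier off the ball. Finish while still holding the carrier, level and still, raised at least 10 cm above its docked place with the stopper in; leave the ring coils, pliers and ring pot where they are.

Things in the scene. Friction and masses are not known exactly. Their poses are not given: they have to be found in the camera images.
- dock: Fixed grey steel plate, 220 x 90 x 12 mm. Origin on the table under the ball post; +x along the plate to the flask end (x -52 to +168 mm), z up. Ball at x = 0: 30 mm across, flat top at z = 65, flat underside at z = 45, on a 13 mm neck. At x = 118 a rest (top z = 26) between two cheeks (63 mm apart, up to z = 46) that hold the carrier's flask end.
- carrier: Loose blue carrier with a glass flask fixed in it, 0.4 to 0.6 kg. Origin under its socket roof, where it sits on the ball's top (z = 65 mm in the dock frame, axes parallel); x along the tongue to the flask, z up. Socket 48 x 48 mm, from 31 below to 8 mm above the origin, 1.5 mm play on the ball. A straight lift of 35 mm frees it. Centre of mass near x = 35 mm, below the latch handle.
- flask_rim (a point): Centre of the flask's open mouth, level with the top of its rim: carrier frame (118, 0, 54) mm, 119 mm above the table when docked. The neck is round, along the carrier's z, 35 mm outside and 26 mm inside, 31 mm deep.
- latch (a joint): Slide of the latch on the carrier, m: 0 = shut (sprung), 0.016 = fully pulled, moving along the carrier's +y; springs back when let go (3.5 N when shut, 9 N at full stroke). Shut, its blade under the ball locks the carrier down; from 0.008 the blade is clear. Off the ball it may spring back: the carrier then shifts sideways by that much relative to the held handle.
- latch_handle (a point): Centre of the top face of the red latch handle, an upright plate 30 mm along the carrier's x, 10 mm thick along its y, standing 46 mm above the latch's steel top plate. Carrier frame (30, 0, 60.5) mm with the latch shut, 125.5 mm above the table; moves with the latch along the carrier's +y; axes as the carrier's. Pinched from above across its thickness.
- stand: Fixed light-wood block, 64 x 64 x 32 mm, with a 27 mm hole down its middle that holds the stopper. Origin at the centre of its underside on the table, z up.
- stopper: Loose stopper, 30 g, 54 mm tall, upright in the stand. Origin at the centre of its small lower end (10 mm above the table), z up its axis. Black tapered plug 22 mm long, 17 mm across at the bottom, 23 at its top; black flange 34 mm across, z = 22 to 26 mm, resting on the stand, later on the flask rim; orange round grip 22 mm across, z = 26 to 54 mm.
- stopper_flange (a point): Centre of the underside of the stopper's flange, 22 mm above the stopper's origin along its axis; it meets point flask_rim when the stopper is fully home.
- coil_orange: Bystander: loose coil of orange and metal bird rings, 72 mm across, 8 mm high. Origin at its centre on the table. Leave alone.
- coil_white: Bystander: loose coil of silvery and red bird rings, 76 mm across, 8 mm high. Origin at its centre on the table. Leave alone.
- pliers: Bystander: red-handled ringing pliers lying flat, 165 mm long, 12 mm high; origin near the pivot on the table, jaws along +x (70 mm), handles along -x (96 mm). Leave alone.
- ring_pot: Bystander: green plastic pot, 60 mm across and 60 mm high, standing on the table, origin at the centre of its underside. Leave alone.
Things that resemble listed ones, but are neither listed nor needed, are in the scene too. What is shaped like the carrier but purple is not meant.

How it is judged:
On the way, in this order (a step that is already met when the one before it is completed fails the run):
1. the stopper is fully home in the flask neck and let go, the carrier still docked (distance between stopper_flange and flask_rim below 0.004 m and angle between the z axis of stopper and the z axis of carrier, either way round below 0.12 rad and z of carrier in the frame of dock below 0.069 m and contact force between the fingers and stopper below 0.2 N), for 0.2 s.
2. the latch is pulled clear of the ball (0.007 or more) with the carrier still docked and the stopper in (distance between stopper_flange and flask_rim below 0.004 m and angle between the z axis of stopper and the z axis of carrier, either way round below 0.12 rad and z of carrier in the frame of dock below 0.069 m and value of joint latch above 0.007 m), for 0.1 s.
At the end, for the whole second after the job is handed in: The carrier is held in the fingers, at least 90 mm above where it was docked, within 15 degrees of level, still (under 40 mm/s), touching neither dock nor stand; the stopper is home in the flask neck (flange within 4 mm of the rim, within 7 degrees of the neck's axis) and not held (distance between stopper_flange and flask_rim below 0.004 m and angle between the z axis of stopper and the z axis of carrier, either way round below 0.12 rad and z of carrier in the frame of dock above 0.155 m and angle between carrier's own z axis and vertical below 0.26 rad and contact force between the fingers and carrier above 1 N and contact force between carrier and dock below 0.2 N and contact force between carrier and stand below 0.2 N and contact force between the fingers and stopper below 0.2 N and linear speed of carrier below 0.04 m/s); the arm keeps its last pose, push and grip.
It fails at once if the coil orange is moved by more than 30 mm (distance of coil_orange from where it was at the start of the episode above 0.03 m).
It fails at once if the coil white is moved by more than 30 mm (distance of coil_white from where it was at the start of the episode above 0.03 m).
It fails at once if the pliers is moved by more than 30 mm (distance of pliers from where it was at the start of the episode above 0.03 m).
It fails at once if the ring pot is moved by more than 30 mm (distance of ring_pot from where it was at the start of the episode above 0.03 m).
It also fails if it takes over 54 s, if anything falls off the work surface, if the arm or the gripper's body presses on something with over 40 N, if the wrist force passes 120 N, or if a joint passes its speed limit or range.

## Working session

There is one attempt and no reset: what is moved stays moved. The work goes in short steps, Python scripts to look and compute and a tool call to move; the robot and the scene stay as the last step left them, time stands still between calls to the robot, and variables do not carry over. Pictures are saved under pics/ and viewed, about 8 in all and at most 12, crops included, and the job is handed in when it is done.

Besides the shell and the picture viewer there is one more tool, called after "Call:" by a JSON object that holds its "op" and its "data", one argument or row to a line. carry_out: Moves the arm, as the interface text tells. Its arguments: {"type":"object","properties":{"targets":{"type":"array","items":{"type":"array","items":{"type":"number"}}}},"required":["targets"]}

```bash
mkdir -p pics; cat > h.py <<'E'
import numpy as np, cv2
from bench import robot
from scipy.spatial.transform import Rotation as R
def snap(name,fn=None):
    s=robot.snapshot(name); im=cv2.cvtColor(s["image"],cv2.COLOR_RGB2BGR)
    if fn: cv2.imwrite("pics/"+fn,im)
    return im,np.array(s["camera_matrix"]),np.array(s["pose"]),s
def ray(K,P,u,v):
    d=np.linalg.inv(K)@[u,v,1]; d=P[:3,:3]@[d[0],-d[1],-d[2]]
    return P[:3,3],d/np.linalg.norm(d)
def onz(K,P,u,v,z):
    o,d=ray(K,P,u,v); return o+d*(z-o[2])/d[2]
def proj(K,P,p):
    c=P[:3,:3].T@(np.array(p)-P[:3,3]); q=K@[c[0],-c[1],-c[2]]; return q[:2]/q[2]
def tri(r1,r2):
    A=[];b=[]
    A=np.zeros((3,3));b=np.zeros(3)
    for o,d in (r1,r2):
        M=np.eye(3)-np.outer(d,d);A+=M;b+=M@o
    return np.linalg.solve(A,b)
E
python3 - <<'E'
from h import *
for n in("scene","top"):
    im,K,P,s=snap(n,n+"0.png"); print(n,K.round(1).tolist(),P.round(3).tolist(),s.keys())
o=robot.get_obs();print(o)
E
```

```text
scene [[566.3, 0.0, 327.1], [0.0, 566.3, 240.2], [0.0, 0.0, 1.0]] [[-0.389, -0.77, 0.506, 1.217], [0.921, -0.316, 0.227, 0.253], [-0.015, 0.555, 0.832, 1.22], [0.0, 0.0, 0.0, 1.0]] dict_keys(['image', 'camera_matrix', 'pose'])
top [[582.4, 0.0, 318.5], [0.0, 582.4, 240.7], [0.0, 0.0, 1.0]] [[-0.037, 0.975, -0.22, 0.156], [-0.999, -0.035, 0.015, -0.041], [0.007, 0.221, 0.975, 1.863], [0.0, 0.0, 0.0, 1.0]] dict_keys(['image', 'camera_matrix', 'pose'])
{'time': 0.1, 'joint_positions': array([ 1.04391089e+00,  8.78808439e-02,  1.37204340e+00, -2.56439476e-05,
        1.68358553e+00, -1.03118435e-01]), 'qvel': array([ 0.00159374, -0.00070943, -0.00625928,  0.00149315, -0.0035427 ,
        0.00169168]), 'joint_torque': array([ 1.56080401e-03, -3.41254950e+01, -3.03301513e+01,  7.19031016e-02,
        3.04356928e-02, -1.17182499e-04]), 'tool_pos': array([0.22594266, 0.50093266, 0.20445164]), 'ee_rot': array([-1.66062135,  1.56887904, -2.08439122]), 'wrist_force': array([0.29333667, 0.70982402, 0.76487733]), 'wrist_torque': array([-0.0145598 , -0.01317115,  0.02568632]), 'width': 0.09370743993419743}
```

View pics/top0.png

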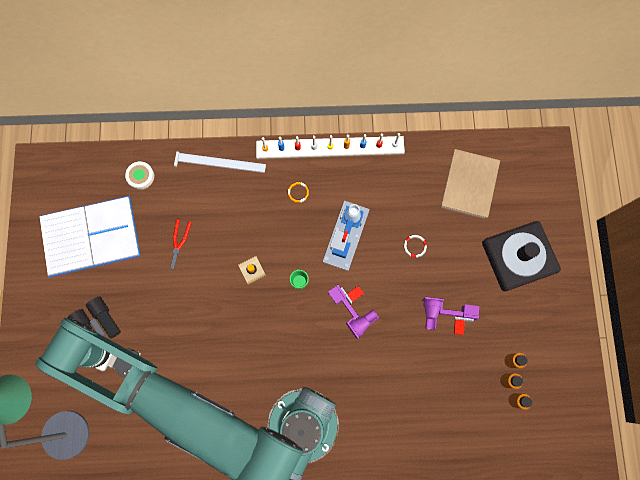

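View pics/scene0.png

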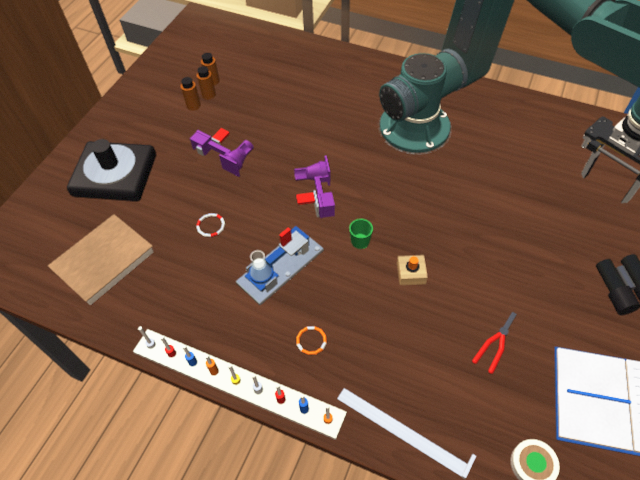

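The top view shows the stopper in its stand at about (251,269), the docked carrier with handle near (346,237) and flask near (353,213). In the scene view they are at (413,263), (286,236) and (258,257).

```bash
python3 - <<'E'
from h import *
D={}
big=[]
def blob(m):
    n,l,s,c=cv2.connectedComponentsWithStats(m); i=1+np.argmax(s[1:,4]); return c[i],s[i]
for n,st,ha,fl in (("top",(251,269),(346,237),(353,213)),("scene",(413,263),(286,236),(258,257))):
    im,K,P,_=snap(n); hsv=cv2.cvtColor(im,cv2.COLOR_BGR2HSV)
    def win(m,c,r):
        o=np.zeros_like(m); o[c[1]-r:c[1]+r,c[0]-r:c[0]+r]=m[c[1]-r:c[1]+r,c[0]-r:c[0]+r]; return o
    org=win(cv2.inRange(hsv,(8,190,130),(22,255,255)),st,14)
    red=win(cv2.inRange(hsv,(0,170,80),(5,255,255))|cv2.inRange(hsv,(172,170,80),(180,255,255)),ha,16)
    for k,m in(("org",org),("red",red)):
        c,s=blob(m); print(n,k,c.round(1),s); D[n,k]=(K,P,c)
    x,y=ha[0]-60,ha[1]-60
    c=cv2.resize(im[y+5:y+115,x:x+120],None,fx=3.3,fy=5.4*.61,interpolation=cv2.INTER_CUBIC)
    d=cv2.resize(im[st[1]-55:st[1]+55,st[0]-60:st[0]+60],(c.shape[1],c.shape[0]),interpolation=cv2.INTER_CUBIC)
    big.append(np.vstack([c[:,:],]) if 0 else c)
    # dock plate: grey low sat mask
    g=win(cv2.inRange(hsv,(90,10,90),(120,110,255)),((ha[0]+fl[0])//2,(ha[1]+fl[1])//2+10 if n=="top" else (ha[1]+fl[1])//2+15),50)
    cs=max(cv2.findContours(g,0,1)[0],key=cv2.contourArea); 
    h=cv2.convexHull(cs); q=np.array([onz(K,P,*p[0],.012)[:2] for p in h],np.float32)
    print(n,"dock rect",cv2.minAreaRect(q))
for k in("org","red"):
    (K1,P1,a),(K2,P2,b)=D["top",k],D["scene",k]; print(k,tri(ray(K1,P1,*a),ray(K2,P2,*b)).round(4))
z={"org":.055,"red":.115}
for (n,k),(K,P,c) in D.items(): print(n,k,onz(K,P,*c,z[k]).round(4))
cv2.imwrite("pics/c1.png",np.hstack(big)[:, :800])
E
```

```text
top org [250.3 267.9] [247 265   8   7  39]
top red [344.6 235.7] [342 230   6  12  36]
top dock rect ((0.589900553226471, -0.15967877209186554), (0.08805965632200241, 0.21859565377235413), 68.44622802734375)
scene org [412.9 262.5] [409 257   9  13  88]
scene red [285.  235.8] [279 227  12  19 150]
scene dock rect ((0.5904311537742615, -0.16291560232639313), (0.09771472960710526, 0.21676862239837646), 68.33853149414062)
org [0.4852 0.1497 0.0495]
red [ 0.5656 -0.1493  0.1067]
top org [0.4843 0.1485 0.055 ]
top red [ 0.5639 -0.1493  0.115 ]
scene org [0.4885 0.1507 0.055 ]
scene red [ 0.5703 -0.1457  0.115 ]
```

View pics/c1.png

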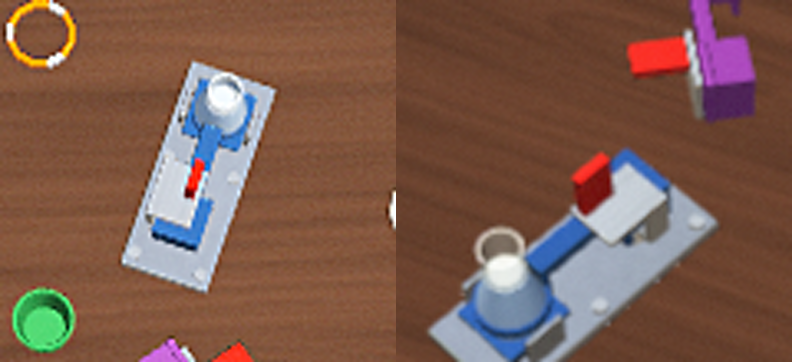

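```bash
cat >> h.py <<'E'
YAW=np.deg2rad(-21.6); DX=np.array([np.cos(YAW),np.sin(YAW),0]); DY=np.array([-DX[1],DX[0],0])
def delta(p,az=None):
    o=robot.get_obs(); M=R.from_euler("xyz",o["ee_rot"]).as_matrix()
    y=M[:,1]; cur=np.degrees(np.arctan2(y[1],y[0]))
    d=M.T@(np.array(p)-o["tool_pos"])*100
    print("t",round(o["time"],2),"tcp",o["tool_pos"].round(4),"toolaxes x",M[:,0].round(3),"y az",round(cur,1),"j6",o["joint_positions"][5].round(2),"w",round(o["width"],4))
    print("shift now-axes cm",d.round(2))
    if az is not None:
        t=(cur-az+90)%180-90; M2=M@R.from_rotvec([np.radians(t),0,0]).as_matrix()
        print("turn deg",round(t,1),"shift after turn",(M2.T@(np.array(p)-o["tool_pos"])*100).round(2))
E
python3 - <<'E'
from h import *
im,K1,P1,_=snap("top"); im2,K2,P2,_=snap("scene")
print("rim tri",tri(ray(K1,P1,354.2,209.3),ray(K2,P2,257.5,255.5)))
c=np.array([.590,-.1605,0]); O=c-.058*DX; print("dock",O,"rim",O+.118*DX,"handle",O+.03*DX)
for p in (O+.118*DX+[0,0,.119],O+.03*DX+[0,0,.1255]): print(proj(K1,P1,p),proj(K2,P2,p))
print("pot",onz(K1,P1,299,279,.06))
# stand top square
for n,im,K,P,u,v in(("top",im,K1,P1,251,269),("sc",im2,K2,P2,413,270)):
    h=cv2.cvtColor(im,cv2.COLOR_BGR2HSV)[v-22:v+22,u-22:u+22]
    m=cv2.inRange(h,(12,40,150),(30,150,255)); cs=max(cv2.findContours(m,0,1)[0],key=cv2.contourArea)
    q=np.array([onz(K,P,p[0][0]+u-22,p[0][1]+v-22,.032)[:2] for p in cs],np.float32); print(n,cv2.minAreaRect(q))
delta([.4855,.1495,.18],68.4)
E
```

```text
rim tri [ 0.64589708 -0.18157146  0.11751226]
dock [ 0.53607296 -0.13914878  0.        ] rim [ 0.64578659 -0.18258747  0.        ] handle [ 0.56396626 -0.15019251  0.        ]
[354.07912515 209.41607689] [256.33700954 254.8983485 ]
[345.03528048 234.87717077] [284.02916334 230.64583149]
pot [ 0.44281759 -0.00361735  0.06      ]
top ((0.4834440052509308, 0.147367924451828), (0.0713924840092659, 0.06385168433189392), 25.070396423339844)
sc ((0.4896734654903412, 0.15101057291030884), (0.07431469857692719, 0.06872141361236572), 26.2860164642334)
t 0.3 tcp [0.2261 0.5012 0.2051] toolaxes x [-0.    -0.001 -1.   ] y az 65.7 j6 -0.1 w 0.094
shift now-axes cm [  2.52 -21.39  38.11]
turn deg -2.7 shift after turn [  2.52 -23.15  37.07]
```

Call:
{"op": "carry_out", "data": {
  "targets": [
    [0.5,0,0,0,-2.7],
    [0.5,0.3,-2.31,3.71,0],
    [0.5,0.3,-2.31,3.71,0],
    [0.5,0.3,-2.31,3.71,0],
    [0.5,0.3,-2.31,3.71,0],
    [0.5,0.3,-2.31,3.71,0],
    [0.5,0.3,-2.31,3.71,0],
    [0.5,0.3,-2.31,3.71,0],
    [0.5,0.3,-2.31,3.71,0],
    [0.5,0.3,-2.31,3.71,0],
    [0.5,0.3,-2.31,3.71,0],
    [0.5,0,0,0,0],
    [0.5,0,0,0,0]
  ]
}}

```text
time: 1.6
tool_pos: [0.4863, 0.1495, 0.1751]
ee_rot: [3.056, 1.57, 2.677]
wrist_force: [0.2, 0.4, 0.7]
width: 0.0471
```

```bash
python3 - <<'E'
from h import *
delta([.4858,.1495,.040],68.4)
im,K,P,_=snap("scene"); im2,*_=snap("top")
c=cv2.resize(im[180:300,340:480],None,fx=2.8,fy=2.8,interpolation=2); d=cv2.resize(im2[210:330,180:320],None,fx=2.8,fy=2.8,interpolation=2)
cv2.imwrite("pics/c2.png",np.hstack([c,d]))
E
```

```text
t 1.6 tcp [0.4863 0.1495 0.1751] toolaxes x [-0.001  0.001 -1.   ] y az 68.3 j6 -1.01 w 0.0471
shift now-axes cm [13.51 -0.02 -0.03]
turn deg -0.1 shift after turn [13.51 -0.02 -0.03]
```

View pics/c2.png

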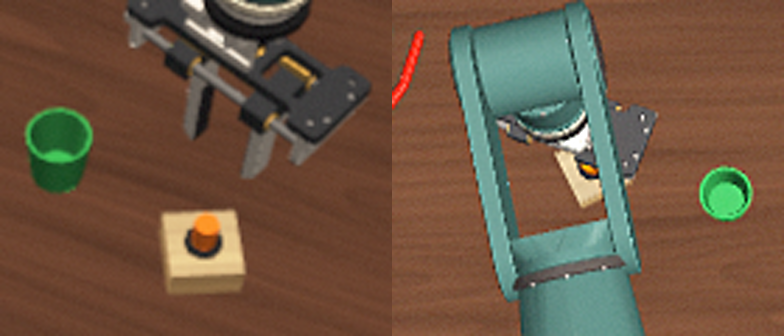

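The half-open fingers hang above the stopper, which stands at about crop (206,235), and the pot is well clear. I'll descend and grip.

Call:
{"op": "carry_out", "data": {
  "targets": [
    [0.5,3,0,0,0],
    [0.5,3,0,0,0],
    [0.5,3,0,0,0],
    [0.5,2,0,0,0],
    [0.5,1.5,0,0,0],
    [0.5,1,0,0,0],
    [0.5,0,0,0,0],
    [0.5,0,0,0,0]
  ]
}}

```text
time: 2.5
tool_pos: [0.4864, 0.1509, 0.0413]
ee_rot: [0.688, 1.57, 0.313]
wrist_force: [0.7, 0.4, 0.6]
width: 0.0472
```

Call:
{"op": "carry_out", "data": {
  "targets": [
    [1,0,0,0,0],
    [1,0,0,0,0],
    [1,0,0,0,0],
    [1,0,0,0,0],
    [1,0,0,0,0],
    [1,0,0,0,0]
  ]
}}

```text
time: 3.1
tool_pos: [0.4866, 0.1501, 0.0411]
ee_rot: [0.593, 1.57, 0.217]
wrist_force: [-0.3, -0.8, 2.6]
width: 0.0211
```

Call:
{"op": "carry_out", "data": {
  "targets": [
    [1,-1,0,0,0],
    [1,-2,0,0,0],
    [1,-3,0,0,0],
    [1,-3.5,0,0,0],
    [1,-3.5,0,0,0],
    [1,-3,0,0,0],
    [1,0,0,0,0],
    [1,0,0,0,0]
  ]
}}

```text
time: 3.9
tool_pos: [0.4864, 0.1501, 0.2009]
ee_rot: [0.611, 1.57, 0.235]
wrist_force: [0.1, -0.1, -1.9]
width: 0.0213
```

```bash
python3 - <<'E'
from h import *
delta([.6458,-.1823,.19],68.4)
E
```

```text
t 3.9 tcp [0.4864 0.1501 0.2009] toolaxes x [ 0.001  0.    -1.   ] y az 68.4 j6 -1.01 w 0.0213
shift now-axes cm [  1.1  -25.05  27.05]
turn deg 0.0 shift after turn [  1.1  -25.04  27.06]
```

Call:
{"op": "carry_out", "data": {
  "targets": [
    [1,0,-1.5,1.7,0],
    [1,0,-2.6,2.8,0],
    [1,0,-2.6,2.8,0],
    [1,0,-2.6,2.8,0],
    [1,0,-2.6,2.8,0],
    [1,0,-2.6,2.8,0],
    [1,0,-2.6,2.8,0],
    [1,0,-2.6,2.8,0],
    [1,0,-2.6,2.8,0],
    [1,0.5,-1.5,1.6,0],
    [1,0.6,-1.25,1.35,0],
    [1,0,0,0,0],
    [1,0,0,0,0],
    [1,0,0,0,0]
  ]
}}

```text
time: 5.3
tool_pos: [0.6453, -0.1809, 0.1895]
ee_rot: [2.319, 1.57, 1.944]
wrist_force: [-1.4, -0.1, 0.0]
width: 0.0215
```

```bash
python3 - <<'E'
from h import *
delta([.6458,-.1823,.127],68.4)
im,K,P,_=snap("scene"); im2,K2,P2,_=snap("top")
t=robot.get_obs()["tool_pos"]
print("expected stopper bottom px",proj(K,P,t+[0,0,-.030]),"flange",proj(K,P,t+[0,0,-.008]),"rim",proj(K,P,[.6458,-.1823,.119]))
c=cv2.resize(im[170:290,190:330],None,fx=5,fy=5,interpolation=2)
cv2.imwrite("pics/c3.png",c)
E
```

```text
t 5.3 tcp [ 0.6453 -0.1809  0.1895] toolaxes x [-0.     0.001 -1.   ] y az 68.5 j6 -1.55 w 0.0215
shift now-axes cm [ 6.25 -0.11  0.1 ]
turn deg 0.1 shift after turn [ 6.25 -0.11  0.1 ]
expected stopper bottom px [254.81815705 245.22194418] flange [253.61513884 239.77114947] rim [256.44583571 254.94313789]
```

View pics/c3.png

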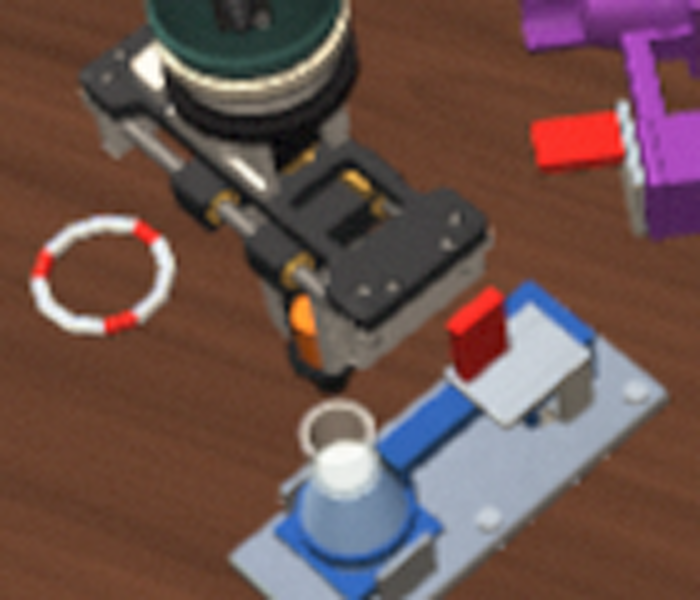

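The stopper's black plug at crop (330,383) hangs directly above the flask mouth at (338,430), which matches the computed offset. I'll lower it gently.

Call:
{"op": "carry_out", "data": {
  "targets": [
    [1,0,-0.1,0.1,0],
    [1,2,0,0,0],
    [1,1.5,0,0,0],
    [1,0.5,0,0,0],
    [1,0.5,0,0,0],
    [1,0.5,0,0,0],
    [1,0,0,0,0],
    [1,0,0,0,0]
  ]
}}

```text
time: 6.2
tool_pos: [0.6464, -0.1837, 0.1399]
ee_rot: [0.102, 1.57, -0.274]
wrist_force: [0.3, -0.3, -0.2]
width: 0.0212
```

Call:
{"op": "carry_out", "data": {
  "targets": [
    [1,0.4,0,0,0],
    [1,0.3,0,0,0],
    [1,0.3,0,0,0],
    [1,0.1,0,0,0],
    [1,0,0,0,0],
    [1,0,0,0,0]
  ]
}}

```text
time: 6.8
tool_pos: [0.6464, -0.1837, 0.1286]
ee_rot: [0.304, 1.57, -0.073]
wrist_force: [1.4, -0.0, -0.6]
width: 0.0214
```

Call:
{"op": "carry_out", "data": {
  "targets": [
    [1,0.1,0,0,0],
    [1,0.1,0,0,0],
    [1,0,0,0,0]
  ]
}}

```text
time: 7.1
tool_pos: [0.6468, -0.1831, 0.1282]
ee_rot: [0.571, 1.568, 0.195]
wrist_force: [-0.8, 1.5, 5.2]
width: 0.0211
```

Call:
{"op": "carry_out", "data": {
  "targets": [
    [0.5,0,0,0,0],
    [0.5,0,0,0,0],
    [0.5,0,0,0,0],
    [0.5,0,0,0,0],
    [0.5,-1,0,0,0],
    [0.5,-2,0,0,0],
    [0.5,-3,0,0,0],
    [0.5,-1,0,0,0],
    [0.5,0,-2,-3,0],
    [0.5,0,0,-4,0],
    [0.5,0,0,-1.5,0],
    [0.5,0,2,0,0],
    [0.5,0,0,0,0],
    [0.5,0,0,0,0]
  ]
}}

```text
time: 8.5
tool_pos: [0.5671, -0.1525, 0.1965]
ee_rot: [-1.346, 1.57, -1.722]
wrist_force: [0.7, 0.0, 0.0]
width: 0.0469
```

```bash
python3 - <<'E'
from h import *
O=np.array([.536,-.139,0])
delta(O+.032*DX+[0,0,.086],68.4)
im,K,P,_=snap("scene")
print("grip mid px",proj(K,P,[.6458,-.1823,.137]), proj(K,P,[.6458,-.1823,.151]))
h=cv2.cvtColor(im,cv2.COLOR_BGR2HSV)[220:270,235:280]; m=cv2.inRange(h,(6,150,100),(22,255,255))
n,l,s,c=cv2.connectedComponentsWithStats(m); i=1+np.argmax(s[1:,4]); print(c[i]+[235,220],s[i]+[235,220,0,0,0])
c=cv2.resize(im[170:290,190:330],None,fx=5,fy=5,interpolation=2)
cv2.imwrite("pics/c4.png",c)
E
```

```text
t 8.5 tcp [ 0.5671 -0.1525  0.1965] toolaxes x [-0.    -0.001 -1.   ] y az 68.5 j6 -1.55 w 0.0469
shift now-axes cm [11.05  0.12 -0.19]
turn deg 0.1 shift after turn [11.05  0.12 -0.19]
grip mid px [255.50936084 250.72729225] [254.76581045 247.37995885]
[255.53521127 250.1056338 ] [250 242  11  17 142]
```

View pics/c4.png

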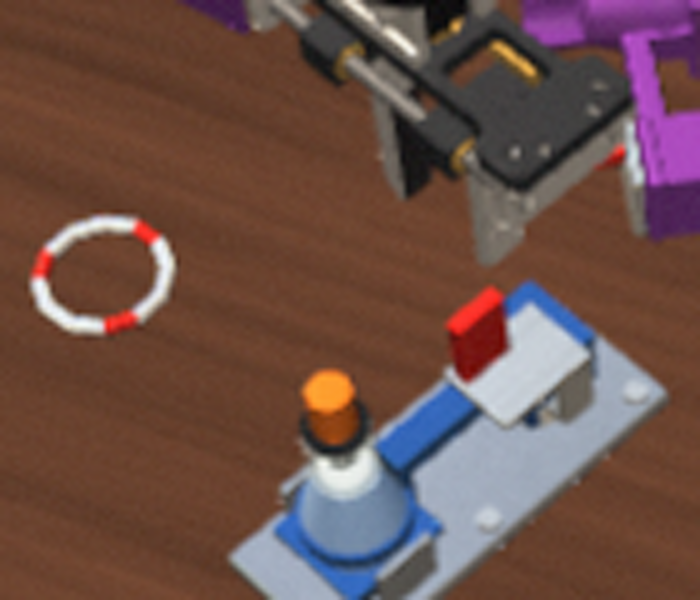

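The stopper is seated: orange grip centroid (255.5,250.1) against the expected (255.5,250.7). Next is the handle, top face at about (285,232).

Call:
{"op": "carry_out", "data": {
  "targets": [
    [0.5,2,0.1,-0.2,0],
    [0.5,3,0,0,0],
    [0.5,2,0,0,0],
    [0.5,2,0,0,0],
    [0.5,1,0,0,0],
    [0.5,0.7,0,0,0],
    [0.5,0,0,0,0],
    [0.5,0,0,0,0]
  ]
}}

```text
time: 9.35
tool_pos: [0.5663, -0.1511, 0.0904]
ee_rot: [0.053, 1.569, -0.323]
wrist_force: [-0.2, -0.1, -0.1]
width: 0.0469
```

Call:
{"op": "carry_out", "data": {
  "targets": [
    [1,0,0,0,0],
    [1,0,0,0,0],
    [1,0,0,0,0],
    [1,0,0,0,0],
    [1,0,0,0,0],
    [1,0,0,0,0]
  ]
}}

```text
time: 9.95
tool_pos: [0.5659, -0.1503, 0.0897]
ee_rot: [1.249, 1.57, 0.873]
wrist_force: [0.4, 1.1, 1.0]
width: 0.0101
```

```bash
python3 - <<'E'
from h import *
delta(np.array([.536,-.139,0])+.032*DX+[0,0,.086]+.013*DY,68.4); o=robot.get_obs(); print(o["wrist_force"]@DX,o["wrist_force"]@DY,o["wrist_force"])
E
```

```text
t 9.95 tcp [ 0.5659 -0.1503  0.0897] toolaxes x [ 0.001  0.001 -1.   ] y az 68.4 j6 -1.55 w 0.0101
shift now-axes cm [0.37 1.25 0.01]
turn deg 0.0 shift after turn [0.37 1.25 0.01]
-0.005607252630714876 1.173269586492825 [0.42669585 1.09294264 1.04503734]
```

Call:
{"op": "carry_out", "data": {
  "targets": [
    [1,0,0.3,0,0],
    [1,0,0.3,0,0],
    [1,0,0.3,0,0],
    [1,0,0.3,0,0],
    [1,0,0.15,0,0],
    [1,0,0,0,0],
    [1,0,0,0,0],
    [1,0,0,0,0]
  ]
}}

```text
time: 10.75
tool_pos: [0.57, -0.1398, 0.0896]
ee_rot: [-1.549, 1.567, -1.926]
wrist_force: [-2.6, -6.2, 1.6]
width: 0.01
```

```bash
python3 - <<'E'
from h import *
delta(np.array([.5659,-.1503,.0897])+.0135*DY,68.4); o=robot.get_obs(); print(o["wrist_force"]@DX,o["wrist_force"]@DY,o["wrist_force"],o["wrist_torque"])
im,K,P,_=snap("scene")
cv2.imwrite("pics/c5.png",cv2.resize(im[170:290,190:330],None,fx=5,fy=5,interpolation=2))
E
```

```text
t 10.75 tcp [ 0.57   -0.1398  0.0896] toolaxes x [-0.001 -0.003 -1.   ] y az 68.4 j6 -1.53 w 0.01
shift now-axes cm [-0.01  0.22  0.  ]
turn deg -0.0 shift after turn [-0.01  0.22  0.  ]
-0.12172100766141503 -6.672935429493001 [-2.5696447  -6.15952996  1.62817526] [-1.29738572  0.63941349  0.03367849]
```

View pics/c5.png

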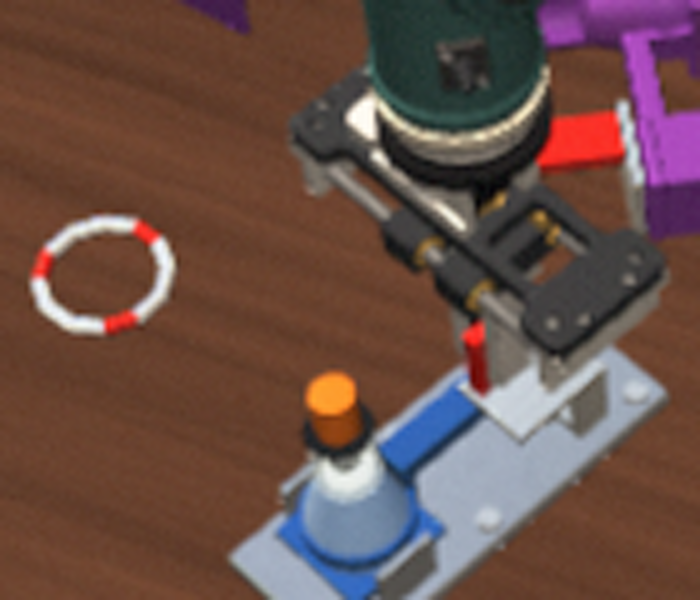

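The latch plate has moved out at the handle and the stopper is unmoved at crop (332,395). The 6.7 N pull implies about 9 mm of slide. I'll pull a little further for margin, then lift.

Call:
{"op": "carry_out", "data": {
  "targets": [
    [1,0,0.15,0,0],
    [1,0,0.1,0,0],
    [1,0,0,0,0],
    [1,0,0,0,0],
    [1,0,0,0,0]
  ]
}}

```text
time: 11.3
tool_pos: [0.5708, -0.1379, 0.0896]
ee_rot: [-1.571, 1.566, -1.949]
wrist_force: [-2.6, -6.8, 1.0]
width: 0.01
```

Call:
{"op": "carry_out", "data": {
  "targets": [
    [1,-0.2,0,0,0],
    [1,-0.3,0,0,0],
    [1,-0.3,0,0,0],
    [1,-0.3,0,0,0],
    [1,0,0,0,0]
  ]
}}

```text
time: 11.8
tool_pos: [0.5693, -0.1374, 0.0973]
ee_rot: [-2.386, 1.564, -2.764]
wrist_force: [-1.9, -6.7, -5.9]
width: 0.0099
```

Call:
{"op": "carry_out", "data": {
  "targets": [
    [1,-0.4,0,0,0],
    [1,-0.4,0,0,0],
    [1,-0.4,0,0,0],
    [1,-0.4,0,0,0],
    [1,-0.4,0,0,0],
    [1,-0.4,0,0,0],
    [1,-0.4,0,0,0],
    [1,-0.4,0,0,0],
    [1,-0.5,0,0,0],
    [1,0,0,0,0]
  ]
}}

```text
time: 12.8
tool_pos: [0.5721, -0.1355, 0.1383]
ee_rot: [0.425, 1.569, 0.049]
wrist_force: [0.8, -0.1, -5.8]
width: 0.0098
```

Call:
{"op": "carry_out", "data": {
  "targets": [
    [1,-0.5,0,0,0],
    [1,-1,0,0,0],
    [1,-1,0,0,0],
    [1,-1,0,0,0],
    [1,-1,0,0,0],
    [1,-1,0,0,0],
    [1,-1,0,0,0],
    [1,-1,0,0,0],
    [1,-0.5,0,0,0],
    [1,0,0,0,0],
    [1,0,0,0,0],
    [1,0,0,0,0],
    [1,0,0,0,0],
    [1,0,0,0,0]
  ]
}}

```text
time: 14.2
tool_pos: [0.5713, -0.1358, 0.2169]
ee_rot: [3.089, 1.57, 2.713]
wrist_force: [-0.5, 0.5, -6.6]
width: 0.01
```

```bash
python3 - <<'E'
from h import *
o=robot.get_obs(); print(o["tool_pos"],o["wrist_force"],o["width"],abs(o["qvel"]).max())
im,K,P,_=snap("scene"); im2,*_=snap("top")
cv2.imwrite("pics/c6.png",np.hstack([cv2.resize(im[160:290,200:330],None,fx=3,fy=3),cv2.resize(im2[160:290,280:410],None,fx=3,fy=3)]))
E
```

```text
[ 0.57132053 -0.1357681   0.21694657] [-0.53177752  0.49862785 -6.60545029] 0.010023592483326764 0.002466972538010452
```

View pics/c6.png

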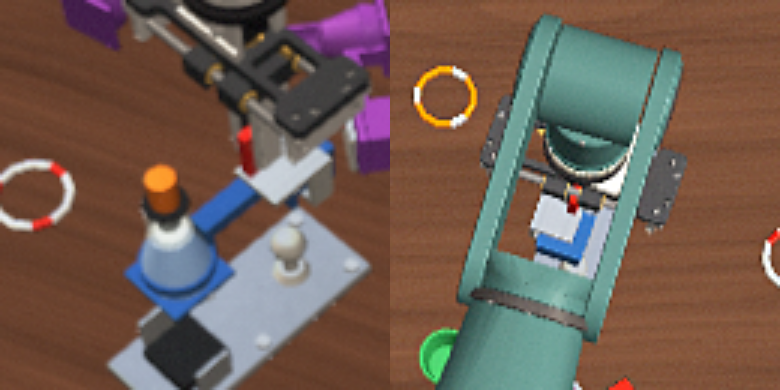

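The carrier is free of the ball, with the stopper at crop (162,190) and the flask upright. I'll do a quick level check, then hand in.

```bash
python3 - <<'E'
from h import *
im,K,P,_=snap("scene"); o=robot.get_obs(); t=o["tool_pos"]
h=cv2.cvtColor(im,cv2.COLOR_BGR2HSV)[180:270,225:290]; m=cv2.inRange(h,(6,150,100),(22,255,255))
n,l,s,c=cv2.connectedComponentsWithStats(m); i=1+np.argmax(s[1:,4]); px=c[i]+[225,180]
for tilt in (-10,0,10):
    e=t+DX*.086*np.cos(np.radians(tilt))+[0,0,(.137-.0897)+.086*np.sin(np.radians(tilt))]; print(tilt,proj(K,P,e))
print("seen",px,o["time"])
if np.linalg.norm(px-proj(K,P,t+DX*.086+[0,0,.0473]))<5: robot.close_job(); print("closed")
E
```

```text
-10 [254.62654126 225.7718981 ]
0 [253.28426438 222.00273391]
10 [252.86802621 217.40774616]
seen [253.21084337 221.6686747 ] 14.35
the job is handed in; nothing more can be done
closed
```

I set the stopper in the docked flask, pulled the latch clear, lifted the carrier off the ball, and handed the job in at about 14.4 s of the 54 s limit. No verdict was reported.

- **Stopper:** it pressed on the flask rim with about 5 N before I let go. Afterwards its orange grip was within 1 px of where a fully home stopper should appear.
- **Latch:** I pulled the handle about 13 mm. At 11.3 mm of handle travel the 6.7 N pull implied about 9 mm of slide, and I then pulled roughly 2 mm more before lifting. The slide is worked out from the spring force, not measured directly.
- **Final hold:** the carrier is about 127 mm above its dock, held by the handle and still, with about 6.6 N hanging from the gripper. The grip's image position fits a carrier tilt near 0° lengthwise; I judged sideways tilt only by eye.
- **Bystanders:** the arm did not go near the coils, pliers or ring pot. Both coils and the pot looked undisturbed in later pictures. The pliers were out of the crops I viewed, so I did not recheck them.

No check failed. One small disagreement was a steady offset of about 1 px (2–3 mm) in the scene camera.

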